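Close the inclined filler of the cooling unit

TASK

The cooling-water unit has been topped up and its black screw cap was left lying on the bench. Set the cap squarely on the sloping filler neck and, pressing lightly, turn it backwards (anticlockwise) until it drops into the thread starts; then run it in clockwise, straight and without cross-threading, until it is fully home, and let go. Never force it before it has dropped in, and do not disturb the other things on the bench.

Things in the scene. Friction and masses are not known exactly. Their poses are not given: they have to be found in the camera images.
- cap: Loose black screw cap, mouth down on the bench at first: ribbed, 66 mm across, 28 mm high, with a straight grip bar on top; 62 mm high in all, 0.10 to 0.20 kg. Origin: centre of the skirt's lower edge; +z up its axis through the bar, +x along the bar. Inside: 22.5 mm deep, 58 mm wide, with three lugs 120 degrees apart at the lower edge (18 degrees wide, 4 mm thick, inner radius 24 mm).
- cap_bar (a point): Grip point in the cap's bar, on the cap's axis, 50 mm above the cap's origin; axes as the cap's. The bar is 56 mm long (x), 14 mm thick (y, the way to grip it), from 28 to 62 mm above the cap's lower edge, and serves as the handle for turning.
- neck_mouth (a point): Centre of the open end of the aluminium filler neck on the unit's sloping face. +z is the neck's axis pointing out, 35 degrees from vertical, leaning to the unit's front (the tool has to lie along it to screw the cap); +x up the slope. Neck 46 mm across, rim bevelled, 56 mm over the threads. Fully home, the cap's inside bears on this rim: its origin is then at z = -22.5 mm in this frame.
- thread_start (a point): Point on the neck's axis 17.2 mm inside the mouth, axes as neck_mouth's: where the cap's origin comes (within 1 mm) when its lugs have dropped into the three thread starts, 120 degrees apart. Where round the neck these gaps lie differs each time and is not told. Before that the lugs ride on the flat thread ends, the cap's origin 8 mm past the mouth, or 5 mm if they stand on the narrow stop webs.
- neck_foot (a point): Foot of the neck, on its axis, 30 mm below the mouth. Right-hand thread: pressed lightly and turned back (anticlockwise seen from outside) by at most 105 degrees the cap drops 8 mm into the starts; each gap gives 18 degrees of play and ends at a stop web. Webs also bar clockwise turning on the thread ends. From the starts, 60 to 85 degrees clockwise run it home, 0.086 mm per degree.
- tank: The bench cooling-water unit, fixed: white sheet-metal housing 190 mm deep, 200 mm wide, 196 mm high; its front top shoulder slopes at 35 degrees and carries the neck; black carrying handle on top at the back (to 225 mm); two hose tails stick out 45 mm on its -y side. Origin: centre of its underside, -x its front. The neck's mouth is at (-54.5, 0, 182) mm in this frame.
- beaker: Bystander: empty glass beaker, 85 mm across, 101 mm high, upright; origin at the centre of its underside. It stands to one side of the unit and the cap to the other, either way round.
- wash_bottle: Bystander: squeeze wash bottle with a bent spout, 64 mm across, 196 mm high; origin under it on the bench, body centre 27 mm along its +y.
- flanged_part: Bystander: white printed flanged part, 72 mm across, 88 mm high; origin at the centre of its underside.
- small_part: Bystander: white printed flanged part, 72 mm across, 60 mm high, on the other side of the unit; origin at the centre of its underside.
- notepad: Bystander: white note block 148 x 100 x 12 mm; origin at the centre of its underside.
There are look-alikes about, which are no part of the job. What is meant by the cap is not turquoise, and is the smaller of those in its own colour.

How it is judged:
By the outcome, as a careful person would: the job done as asked, in the order asked, and still so for the second after the job is handed in, with the robot touching nothing.
It also fails if it takes over 58 s, if anything falls off the work surface, if the arm or the gripper's body presses on something with over 40 N, if the wrist force passes 120 N, or if a joint passes its speed limit or range.

ROBOT

A 6-joint arm with a two-finger parallel gripper is mounted at the origin on a cart in front of the work surface, level with it; the furniture and walls round the work are solid. World frame = base frame: x ahead of the robot, y to its left, z up, the work surface at z = 0. Lengths are in mm, angles in rad, forces in N, time in s.
With the tool pointing down it reaches from about 350 to 975 mm from the base axis. Payload 7.1 kg.
Tool frame: the origin (TCP) lies on the front face of the gripper's body, between the roots of the fingers; the fingertips stand 80 mm ahead of it and the grasp point (between the pads) lies 61 mm ahead of it (env.tips_ahead is the distance from the TCP to the fingertips, in mm); z points along the fingers, y is the line along which they close (so a half turn about z gives the same grasp; the last joint's range is limited). The gripper opens to 88 mm and grips with 3 to 60 N. Pads are 20 mm wide; open, the fingers measure 115 mm over their backs; the gripper's body (75 mm by 178 mm) begins 61 mm behind the grasp point.
Start: joints at [-1.257, 0.423, 1.63, -0, 1.089, -0.019], TCP at [204.199, -590.685, 302.675] pointing down, gripper open.
Joint ranges: [-3, 3], [-0.9, 2.11], [0.09, 2.58], [-1.31, 4.45], [0.11, 2.69], [-2.54, 2.54]. Speed limits (rad/s): [2.39, 2.39, 3.01, 3.14, 3.14, 3.14].

INTERFACE

Orientations are given as a unit quaternion [x, y, z, w].
In Python, from station import env, set_gripper, viewer, workorder gives the robot as it stands. Calls block until the motion is done:
- env.reach(position, orientation): joint-space move of the TCP to a pose.
- env.move_l(position, rot=None, rate=150, f_stop=None): straight line of the TCP; rot=None keeps the orientation; rate is the mean speed in mm/s. With f_stop (N) it stops when the force on the tool has changed by that much, and returns True; else False.
- env.move_joints(angles): joint-space move.
- set_gripper(opening): finger opening in mm; the grip force is fixed at half the most; returns when the fingers have stopped.
- env.hold(seconds).
- env.ik(position, orientation): joint angles nearest the present ones, or None.
- env.read_state(): the state.
- viewer.camera(name): name is "scene" or "top" or "wrist"; returns the picture (420x560x3 uint8, blue, green, red); there is no depth.
- viewer.camera_params(name): a dict with "fx", "fy", "cx", "cy" (pixels), "pose" (4x4, takes a point from camera to world coordinates); the wrist camera has in their place "tool_from_camera" (4x4, takes a point from camera to tool coordinates, whose origin is the TCP and whose axes are the flange's). Camera axes: x right, y up, looking along -z (the intrinsics and any distortion apply to the point x, -y, -z); pixel columns grow to the right and rows downward; lengths in mm; the calibration is good to about 2 mm. A picture is of the moment at which its call begins: read the wrist's pose just before it. camera_params takes no time and is no camera call.
A pose or a line that the arm cannot do raises env.IKError and nothing moves.
- workorder.sign_off(): hands the job in; it is judged then, once.
The state is a dict: "time_s": time; "qpos": joint angles; "dq": joint speeds; "tau": joint torques, N m; "tool_pos": TCP position; "orientation": TCP orientation; "force": force on the tool from outside, world axes, zero at the start; "wrist_torque": the same for the moment, N m; "width": finger opening in mm; "grip_force": force on a finger pad.
Only numpy, scipy, OpenCV 4.12 (cv2) and the standard library are available. Lean on these libraries where they do the work, as an engineer would, in place of code of your own. Each camera call takes 0.05 s, during which the arm holds its last target. There are 200 camera calls.

## Working session

There is one attempt and no reset: what is moved stays moved. The work goes in short steps, each a Python script; the robot and the scene stay as the last script left them, time stands still between calls to the robot, and variables do not carry over. Pictures are saved under pics/ and viewed, at most 10 in all, crops included, and the job is handed in when it is done.

```bash
ls; mkdir -p pics; python3 - <<'E'
from station import env, viewer
import cv2, numpy as np
s=viewer.camera("scene");t=viewer.camera("top")
cv2.imwrite("pics/scene.png",s);cv2.imwrite("pics/top.png",t)
np.set_printoptions(suppress=True,precision=4)
for n in("scene","top","wrist"):print(n,viewer.camera_params(n))
st=env.read_state();print(st)
E
```

```text
pics
scene {'fx': 499.5754761963493, 'fy': 499.5754761963493, 'cx': 291.53249294200907, 'cy': 207.65010343988246, 'pose': array([[  -0.7723,    0.3552,   -0.5266, -117.849 ],
       [  -0.6352,   -0.4366,    0.6371,  828.7597],
       [  -0.0036,    0.8265,    0.5629,  874.2895],
       [   0.    ,    0.    ,    0.    ,    1.    ]])}
top {'fx': 446.51329638991035, 'fy': 446.51329638991035, 'cx': 279.7015336579175, 'cy': 204.21161732148258, 'pose': array([[   0.0029,    0.9847,   -0.174 ,  372.8314],
       [  -0.9996,    0.0075,    0.0259,    7.2087],
       [   0.0268,    0.1739,    0.9844, 1367.0321],
       [   0.    ,    0.    ,    0.    ,    1.    ]])}
wrist {'fx': 376.44985886865743, 'fy': 376.44985886865743, 'cx': 283.73986927566995, 'cy': 212.22356280428397, 'tool_from_camera': array([[  0.0001,   0.9521,   0.3057,  85.3698],
       [  1.    ,   0.0002,  -0.001 ,  -0.0126],
       [ -0.001 ,   0.3057,  -0.9521, -82.4171],
       [  0.    ,   0.    ,   0.    ,   1.    ]])}
{'time_s': 0.1, 'qpos': array([-1.2571,  0.4237,  1.6306, -0.    ,  1.0886, -0.019 ]), 'dq': array([ 0.0001, -0.0008, -0.0042, -0.0012, -0.0007,  0.0006]), 'tau': array([ -0.0002, -54.5611, -27.4324,   0.0646,   0.0189,  -0.    ]), 'tool_pos': array([ 204.046 , -590.3509,  301.9985]), 'orientation': array([ 0.9862,  0.1656, -0.0001, -0.0007]), 'force': array([ 0.4695, -0.114 , -0.7744]), 'wrist_torque': array([-0.0377,  0.0072,  0.0191]), 'grip_force': 0.0, 'width': 87.91636942578934}
```

View pics/scene.png

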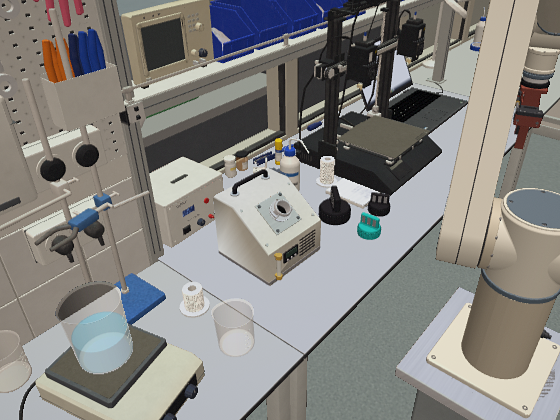

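View pics/top.png

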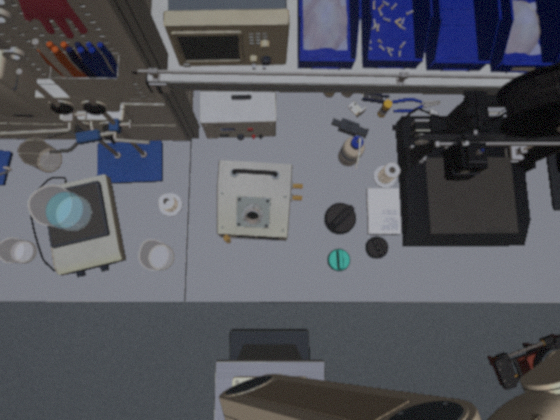

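Two things could be confused with the cap:
- The large black cap, at scene (334,207) and top (340,218).
- The turquoise cap, at scene (369,226) and top (339,260).

The target is the smaller black one, at scene (378,204) and top (376,247). The neck is at scene (282,208) and top (252,215). I'll check this in close crops.

```bash
python3 - <<'E'
import cv2, numpy as np
s=cv2.imread("pics/scene.png");t=cv2.imread("pics/top.png")
def c(im,x,y):
    o=cv2.resize(im[y:y+48,x:x+64],None,fx=6,fy=6,interpolation=cv2.INTER_CUBIC)
    for k in range(0,64,10): cv2.putText(o,str(x+k),(k*6,8),0,.3,(0,0,255)); cv2.line(o,(k*6,8),(k*6,14),(0,0,255))
    for k in range(0,48,10): cv2.putText(o,str(y+k),(0,k*6+4),0,.3,(0,0,255))
    return o
cv2.imwrite("pics/crops.png",np.vstack([np.hstack([c(s,346,182),c(t,336,222)]),np.hstack([c(s,250,186),c(t,222,192)])]))
E
```

```text
(no output)
```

View pics/crops.png

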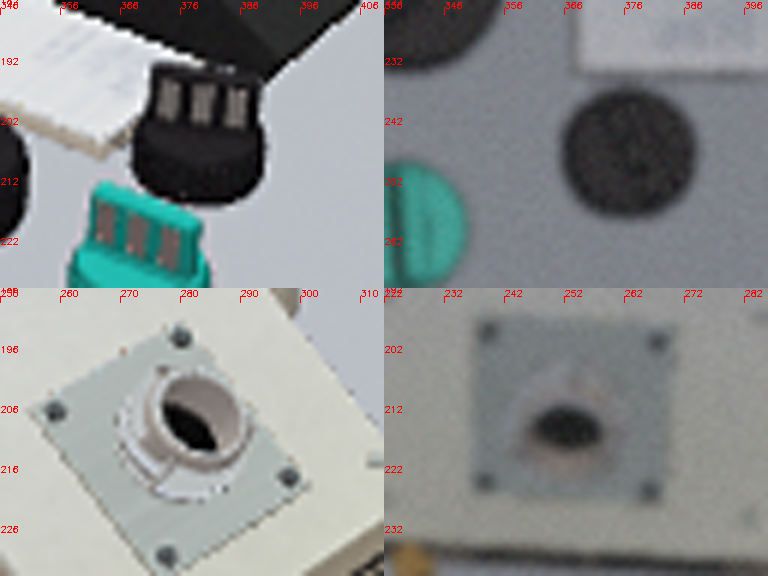

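The crops confirm the small black cap. Its bar top runs from about scene (371,193) to (389,195), and its centre is at top (375,247.5). The neck plate's four screws are clear in both views, so I'll triangulate those and the cap, then check with the wrist camera.

```bash
cat > h.py <<'E'
from station import env, set_gripper, viewer, workorder
import cv2, numpy as np
from scipy.spatial.transform import Rotation as R
np.set_printoptions(suppress=True,precision=3)
def cam(name,st=None):
    p=viewer.camera_params(name)
    if name!="wrist": return p,p["pose"]
    T=np.eye(4);T[:3,:3]=R.from_quat(st["orientation"]).as_matrix();T[:3,3]=st["tool_pos"]
    return p,T@p["tool_from_camera"]
def ray(pc,uv):
    p,P=pc
    d=P[:3,:3]@np.array([(uv[0]-p["cx"])/p["fx"],-(uv[1]-p["cy"])/p["fy"],-1])
    return P[:3,3],d/np.linalg.norm(d)
def tri(*obs):  # obs=(pc,uv)
    A=0;b=0;L=[]
    for pc,uv in obs:
        o,d=ray(pc,uv);M=np.eye(3)-np.outer(d,d);A=A+M;b=b+M@o;L.append((o,M))
    x=np.linalg.solve(A,b);return x,[round(float(np.linalg.norm(M@(x-o))),1) for o,M in L]
def onz(pc,uv,z):
    o,d=ray(pc,uv);return o+d*(z-o[2])/d[2]
def proj(pc,X):
    p,P=pc;c=np.linalg.inv(P)@np.append(X,1);return np.array([p["cx"]+p["fx"]*c[0]/-c[2],p["cy"]+p["fy"]*c[1]/c[2]])
def tool(yaw,tilt_axis=None):
    "tool pointing down; tool y (closing line) at world angle yaw"
    y=np.array([np.cos(yaw),np.sin(yaw),0]);z=np.array([0,0,-1.]);return R.from_matrix(np.c_[np.cross(y,z),y,z])
def shot(name,fn=None):
    st=env.read_state() if name=="wrist" else None
    im=viewer.camera(name)
    if fn: cv2.imwrite("pics/"+fn,im); (np.save("pics/"+fn+".npy",np.r_[st["tool_pos"],st["orientation"]]) if st else 0)
    return im,cam(name,st)
def load(fn):
    a=np.load("pics/"+fn+".npy");return cam("wrist",dict(tool_pos=a[:3],orientation=a[3:]))
E
python3 - <<'E'
from h import *
S=cam("scene");T=cam("top")
sc=lambda x,y:(250+x/6,186+(y-288)/6)
tp=lambda x,y:(222+(x-384)/6,192+(y-288)/6)
ss=dict(BL=(55,411),BR=(181,337),FL=(166,556),FR=(288,477));tt=dict(BL=(489,330),BR=(658,342),FR=(650,491),FL=(485,481))
X={k:tri((S,sc(*ss[k])),(T,tp(*tt[k]))) for k in ss}
for k in X: print(k,X[k])
P={k:X[k][0] for k in X};c=sum(P.values())/4
ux=(P['BL']+P['BR']-P['FL']-P['FR']);uy=P['BL']+P['FL']-P['BR']-P['FR']
ux/=np.linalg.norm(ux);uy/=np.linalg.norm(uy);n=np.cross(ux,uy);print(c,ux,uy,n,'tilt',np.degrees(np.arccos(n[2])),'yaw',np.degrees(np.arctan2(-uy[0],uy[1])))
print('mouth', tri((S,sc(200,420)),(T,tp(565,427))))
print('cap',onz(T,(375.3,247.5),20), tri((S,(380,206)),(T,(375.3,247.5))))
a=onz(S,(371,193),62);b=onz(S,(389.5,195),62);print('bar',a,b,(a+b)/2,np.degrees(np.arctan2(*(b-a)[1::-1])))
print('turq',onz(T,(339,260),30),'big',onz(T,(340,218),30))
E
```

```text
BL (array([598.165,  85.92 , 177.209]), [1.9, 1.9])
BR (array([593.655,   9.96 , 177.576]), [2.4, 2.4])
FL (array([535.347,  89.345, 133.918]), [2.0, 2.0])
FR (array([531.646,  13.213, 133.42 ]), [2.5, 2.5])
[564.703  49.609 155.531] [ 0.818 -0.044  0.573] [0.054 0.999 0.001] [-0.572  0.03   0.819] tilt 34.97445313848753 yaw -3.090274978356751
mouth (array([552.872,  49.886, 173.599]), [0.4, 0.4])
cap [ 479.913 -318.365   20.   ] (array([ 479.975, -319.167,   17.085]), [0.2, 0.2])
bar [ 506.043 -302.525   62.   ] [ 457.143 -327.944   62.   ] [ 481.593 -315.234   62.   ] -152.53355840651028
turq [ 441.297 -205.579   30.   ] big [ 568.028 -211.202   30.   ]
```

Plane tilt comes out at 34.97° and unit yaw at −3.1°. The cap is at about (480,−317) with its bar at about 27.5°. Next I'll look at both from the wrist camera, and check the IK for the screwing range first.

```bash
cat >> h.py <<'E'
N=np.array([-0.5736*np.cos(np.radians(-3.1)),-0.5736*np.sin(np.radians(-3.1)),0.8192])
UX=np.array([0.8192*np.cos(np.radians(-3.1)),0.8192*np.sin(np.radians(-3.1)),0.5736])
UY=np.cross(N,UX)
def neckrot(psi):
    "tool along -N; tool y at angle psi (deg) from UX, anticlockwise seen from outside"
    a=np.radians(psi);y=np.cos(a)*UX+np.sin(a)*UY;return R.from_matrix(np.c_[np.cross(y,-N),y,-N])
E
python3 - <<'E'
from h import *
M=np.array([546.5,50.6,182])
for psi in range(-180,180,30):
    q=env.ik(M+(27.5+61)*N,neckrot(psi).as_quat()); print(psi,q)
for yw in(117.5,-62.5):
    print(yw,env.ik([480,-317,111],tool(np.radians(yw)).as_quat()),env.ik([480,-317,240],tool(np.radians(yw)).as_quat()))
env.reach([480,-317,250],tool(np.radians(-62.5)).as_quat()) if env.ik([480,-317,250],tool(np.radians(-62.5)).as_quat()) is not None else print("no")
shot("wrist","w1.png")
st=env.read_state();print(st["time_s"],st["tool_pos"])
E
```

```text
-180 [ 0.132  0.207  2.234 -0.833  0.144 -2.16 ]
-150 None
-120 None
-90 None
-60 [ 0.132  0.207  2.234 -0.833  0.144  2.028]
-30 [ 0.132  0.207  2.234 -0.833  0.144  1.505]
0 [ 0.132  0.207  2.234 -0.833  0.144  0.981]
30 [ 0.132  0.207  2.234 -0.833  0.144  0.458]
60 [ 0.132  0.207  2.234 -0.833  0.144 -0.066]
90 [ 0.132  0.207  2.234 -0.833  0.144 -0.59 ]
120 [ 0.132  0.207  2.234 -0.833  0.144 -1.113]
150 [ 0.132  0.207  2.234 -0.833  0.144 -1.637]
117.5 None None
-62.5 [-0.604  0.63   1.835 -0.     0.677  0.486] [-0.604  0.431  1.788 -0.     0.923  0.486]
1.6083 [ 479.614 -318.037  250.214]
```

View pics/w1.png

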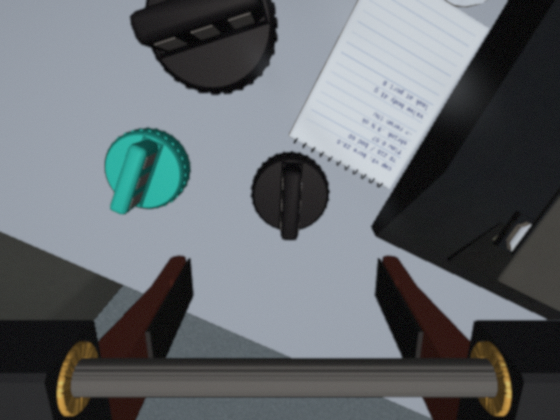

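w1 shows the small black cap at (290,190), with its bar upright in the picture from (291,160) to (289,238), so the grasp direction is right. Next is a second wrist view of the cap, plus two of the neck.

```bash
python3 - <<'E'
from h import *
env.reach([445,-335,210],tool(np.radians(-62.5)).as_quat()); shot("wrist","w2.png")
M=np.array([546.5,50.6,182])
env.reach([480,-300,300],tool(np.radians(-62.5)).as_quat())
k=0
for psi,d in ((60,[0,0,190]),(60,[-40,-30,170]),(90,[-30,40,170]),(60,[30,30,190])):
    p=M+d[0]*UX+d[1]*UY+d[2]*N;q=env.ik(p,neckrot(psi).as_quat());print(psi,d,q)
    if q is not None and k<2:
        env.reach(p,neckrot(psi).as_quat());k+=1;shot("wrist",f"n{k}.png")
for h in (27.5,50,60,80,100):print(h,[env.ik(M+(h+61)*N,neckrot(60).as_quat())])
def c(fn,x,y,w=80,h=60,f=5):
    im=cv2.imread("pics/"+fn);o=cv2.resize(im[y:y+h,x:x+w],None,fx=f,fy=f,interpolation=cv2.INTER_CUBIC)
    for k in range(0,w,20): cv2.putText(o,str(x+k),(k*f,10),0,.35,(0,0,255)); cv2.line(o,(k*f,12),(k*f,18),(0,0,255))
    for k in range(0,h,20): cv2.putText(o,str(y+k),(0,k*f+4),0,.35,(0,0,255))
    return o
u=proj(load("w2.png"),[480,-317,50]).astype(int);print(u)
n=[np.array(proj(load(f"n{i}.png"),M)).astype(int) for i in(1,2)];print(n)
cl=lambda u,w,h:(int(np.clip(u[0]-w//2,0,560-w)),int(np.clip(u[1]-h//2,0,420-h)))
cv2.imwrite("pics/cc.png",np.hstack([c("w1.png",240,150,100,100,4),c("w2.png",*cl(u,100,100),100,100,4)]))
cv2.imwrite("pics/nn.png",np.hstack([c(f"n{i}.png",*cl(n[i-1],160,160),160,160,2) if 0 else c(f"n{i}.png",*cl(n[i-1],130,150),130,150,3) for i in(1,2)]))
print(env.read_state()["time_s"])
E
```

```text
60 [0, 0, 190] [ 0.167 -0.059  2.261 -0.363  0.362 -0.524]
60 [-40, -30, 170] [ 0.081 -0.026  2.352 -0.357  0.222 -0.588]
90 [-30, 40, 170] [ 0.301  0.011  2.297 -0.684  0.322 -0.618]
60 [30, 30, 190] [ 0.236 -0.03   2.186 -0.408  0.427 -0.432]
27.5 [array([ 0.132,  0.207,  2.234, -0.833,  0.144, -0.066])]
50 [array([ 0.139,  0.149,  2.245, -0.651,  0.183, -0.245])]
60 [array([ 0.142,  0.123,  2.249, -0.591,  0.202, -0.304])]
80 [array([ 0.149,  0.07 ,  2.255, -0.498,  0.244, -0.395])]
100 [array([ 0.156,  0.017,  2.259, -0.431,  0.29 , -0.46 ])]
[283 160]
[array([283, 207]), array([349, 242])]
4.2583
```

View pics/cc.png

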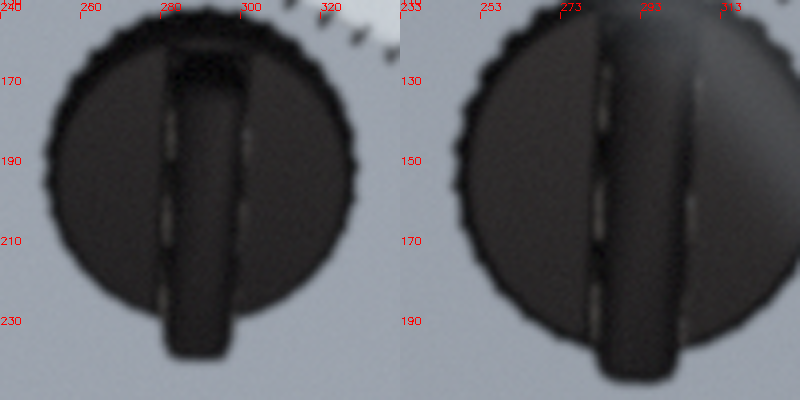

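View pics/nn.png

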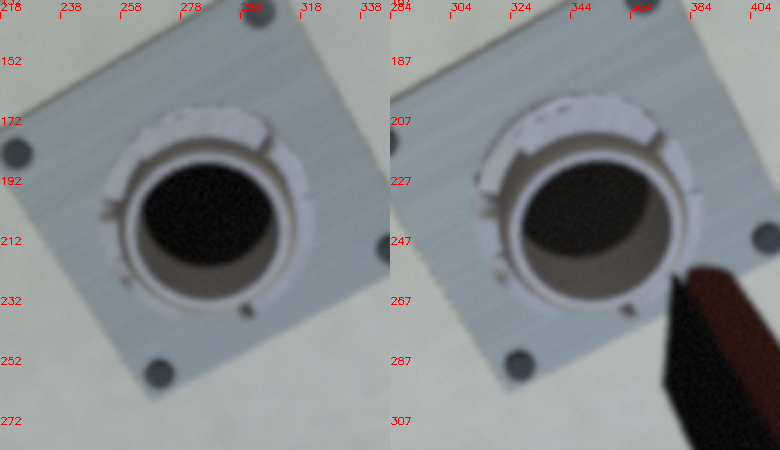

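The crops give these pixel positions:
- **Neck rim centre:** n1 (287.5,208.7), n2 (353.3,243.7). Thread gaps show as dark marks.
- **Cap bar, near top end:** w1 (289.4,239.5), w2 (292.5,205).
- **Cap bar, far top end:** w1 (292.5,172).

```bash
python3 - <<'E'
from h import *
w1,w2,n1,n2=map(load,("w1.png","w2.png","n1.png","n2.png"))
S=cam("scene");T=cam("top")
e=tri((w1,(289.4,239.5)),(w2,(292.5,205)));print("end",e)
a=onz(w1,(289.4,239.5),62);b=onz(w1,(292.5,172),62);print(a,b,(a+b)/2,np.linalg.norm(a-b),np.degrees(np.arctan2(*(b-a)[1::-1])))
print("skirt centre z~14", onz(w1,(290.2,190.8),14))
m=tri((n1,(287.5,208.7)),(n2,(353.3,243.7)));print("mouth",m)
sc=lambda x,y:(250+x/6,186+(y-288)/6)
print("with scene",tri((n1,(287.5,208.7)),(n2,(353.3,243.7)),(S,sc(200,420))))
# plate screws in n1: left (17,153), top (260,12), bottom (160,374)
n1c=lambda x,y:(218+x/3,132+y/3); n2c=lambda x,y:(284+(x-390)/3,167+y/3)
print("screw",tri((n1,n1c(160,374)),(n2,n2c(520,365))), tri((n1,n1c(260,12)),(n2,n2c(643,0))))
E
```

```text
end (array([ 458.618, -334.718,   58.244]), [0.1, 0.1])
[ 459.909 -333.911   62.   ] [ 507.751 -311.296   62.   ] [ 483.83  -322.604   62.   ] 52.917708534077505 25.299706608463197
skirt centre z~14 [ 483.818 -322.893   14.   ]
mouth (array([548.86 ,  52.535, 183.048]), [0.0, 0.0])
with scene (array([550.888,  52.554, 179.689]), [1.5, 1.9, 3.3])
screw (array([595.957,  11.389, 181.008]), [0.1, 0.1]) (array([536.315,  90.339, 138.848]), [0.3, 0.3])
```

```bash
cat >> h.py <<'E'
M=np.array([549.2,52.3,182.5]); G=113.0   # cap origin lies G ahead of the TCP
def s(l=""):
    st=env.read_state();d=st["tool_pos"]-M;print(l,"t%.1f"%st["time_s"],"z %.1f lat %.1f %.1f"%(d@N-G,d@UX,d@UY),"F",st["force"],"Fn %.1f"%(st["force"]@N),"Tn %.2f"%(st["wrist_torque"]@N),"w %.1f"%st["width"]);return st
E
python3 - <<'E'
from h import *
q=tool(np.radians(-64.7)).as_quat();c=np.array([483.8,-322.7,0])
set_gripper(60)
env.reach(c+[0,0,190],q); env.move_l(c+[0,0,113],rate=100)
s("down"); set_gripper(5); st=s("closed"); print(st["grip_force"],st["tool_pos"])
env.move_l(c+[0,0,340],rate=180); s("up"); shot("wrist","g1.png")
env.reach(M+(G+45)*N,neckrot(60).as_quat()); env.hold(.2); s("pre"); print(env.read_state()["qpos"])
shot("wrist","g2.png"); shot("scene","g3.png")
a=cv2.imread("pics/g2.png")[100:400,100:460];b=cv2.resize(cv2.imread("pics/g3.png")[140:260,200:340],None,fx=2.5,fy=2.5)
cv2.imwrite("pics/g.png",np.hstack([a,b]))
E
```

```text
down t7.2 z -143.9 lat -76.2 -378.2 F [-0.313 -0.223  0.708] Fn 0.8 Tn -0.02 w 59.9
closed t8.0 z -144.1 lat -76.8 -378.0 F [-0.878  0.387  1.763] Fn 2.0 Tn -0.00 w 13.5
29.995260536670685 [ 483.741 -322.649  112.999]
up t9.4 z 41.2 lat 52.4 -377.7 F [-0.214 -0.025 -2.014] Fn -1.5 Tn -0.01 w 13.6
pre t11.0 z 44.7 lat 0.5 -0.6 F [ 0.109 -0.363 -1.82 ] Fn -1.6 Tn -0.02 w 14.0
[ 0.157  0.03   2.252 -0.443  0.286 -0.444]
```

View pics/g.png

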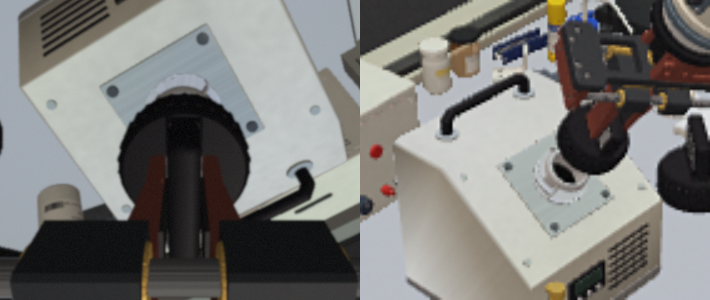

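The cap is held squarely (width 14 mm) and lined up above the neck. Now a gentle descent with a force stop.

```bash
python3 - <<'E'
from h import *
env.move_l(M+(G+6)*N,rate=60); env.hold(.2); s("above")
hit=env.move_l(M+(G-12)*N,rate=10,f_stop=5); print(hit); st=s("touch"); print(st["wrist_torque"])
env.hold(.2); st=s("hold"); print(st["wrist_torque"])
E
```

```text
above t12.1 z 6.3 lat 0.2 0.0 F [-0.054 -0.218 -1.418] Fn -1.1 Tn -0.03 w 13.7
True
touch t13.5 z -9.1 lat -0.1 -0.0 F [-2.103 -0.115  5.341] Fn 5.6 Tn -0.02 w 13.9
[ 0.018 -0.017 -0.006]
hold t13.7 z -9.1 lat -0.1 -0.1 F [-2.463  0.445  5.883] Fn 6.2 Tn -0.03 w 13.8
[ 0.009 -0.181 -0.021]
```

Contact is at z ≈ −9.1 with little side force, so the lugs are riding on the thread ends. Now I'll turn anticlockwise in small steps under light pressure.

```bash
cat > ccw.py <<'E'
from h import *
import sys
psi=float(sys.argv[1]);end=float(sys.argv[2]);z=float(sys.argv[3]);z0=-9.1
while psi<end:
    psi+=4
    env.move_l(M+(G+z)*N,neckrot(psi).as_quat(),rate=20)
    st=s(psi); f=st["force"]@N
    if abs(st["wrist_torque"]@N)>0.5: print("TORQUE");break
    if f<3:
        env.move_l(M+(G-19)*N,rate=25,f_stop=5); st=s("  press"); z=(st["tool_pos"]-M)@N-G
        if z<z0-6: print("DROPPED",psi,z);break
    elif f>9: z+=0.15
    elif f<5: z-=0.15
print(psi,z)
E
python3 ccw.py 60 80 -9.1
```

```text
64.0 t13.9 z -9.0 lat 0.2 0.0 F [-1.166 -0.195  3.006] Fn 3.1 Tn 0.07 w 13.9
68.0 t14.2 z -9.1 lat -0.1 0.0 F [-3.513  0.917  4.43 ] Fn 5.7 Tn 0.10 w 14.2
72.0 t14.4 z -9.1 lat -0.2 -0.1 F [-5.115 -0.89   5.515] Fn 7.4 Tn 0.10 w 14.0
76.0 t14.7 z -9.1 lat -0.2 -0.0 F [-4.204  0.987  5.12 ] Fn 6.6 Tn 0.15 w 13.4
80.0 t14.9 z -9.1 lat -0.2 -0.0 F [-5.884  1.734  6.014] Fn 8.4 Tn 0.06 w 14.0
80.0 -9.25
```

```bash
python3 ccw.py 80 172 -9.2
```

```text
84.0 t15.2 z -9.1 lat -0.3 -0.1 F [-4.909  0.15   5.439] Fn 7.3 Tn 0.11 w 13.8
88.0 t15.4 z -9.1 lat -0.2 -0.0 F [-5.386  0.764  5.643] Fn 7.7 Tn 0.06 w 13.7
92.0 t15.7 z -9.1 lat -0.2 -0.0 F [-4.298 -0.509  5.969] Fn 7.3 Tn 0.05 w 13.6
96.0 t15.9 z -9.1 lat -0.2 -0.1 F [-4.85  -0.381  5.674] Fn 7.4 Tn 0.09 w 13.8
100.0 t16.2 z -9.1 lat -0.2 -0.0 F [-4.825 -0.074  5.426] Fn 7.2 Tn 0.09 w 13.9
104.0 t16.4 z -9.1 lat -0.2 -0.0 F [-4.451  0.284  5.675] Fn 7.2 Tn 0.11 w 13.8
108.0 t16.7 z -9.2 lat -0.1 -0.0 F [-4.537  0.037  5.254] Fn 6.9 Tn 0.08 w 13.8
112.0 t16.9 z -9.4 lat -0.2 -0.1 F [-1.847 -0.889  0.583] Fn 1.5 Tn -0.00 w 13.7
  press t17.3 z -18.4 lat -0.4 -0.2 F [-3.419 -0.369  6.215] Fn 7.0 Tn -0.09 w 13.5
DROPPED 112.0 -18.42187323935886
112.0 -18.42187323935886
```

The cap dropped 9.3 mm at psi = 112 (z = −18.4), so it is in the thread starts. Now I'll run it in clockwise, following the lead by force.

```bash
cat > cw.py <<'E'
from h import *
import sys
psi=float(sys.argv[1]);end=float(sys.argv[2]);z=float(sys.argv[3])
while psi>end:
    psi-=4
    env.move_l(M+(G+z)*N,neckrot(psi).as_quat(),rate=20)
    st=s(psi); f=st["force"]@N; za=(st["tool_pos"]-M)@N-G
    if abs(st["wrist_torque"]@N)>0.6 or st["width"]>15.5: print("TORQUE");break
    z+=np.clip((f-4)*0.1,-.5,.3)
print(psi,z)
E
python3 cw.py 112 60 -18.4
```

```text
108.0 t17.6 z -18.6 lat 0.0 0.0 F [-1.02  -0.385  0.547] Fn 1.0 Tn -0.04 w 13.8
104.0 t17.8 z -18.9 lat -0.2 -0.0 F [ 0.254 -0.612 -1.165] Fn -1.1 Tn -0.06 w 14.3
100.0 t18.1 z -19.2 lat -0.1 -0.0 F [-0.345  0.381 -1.764] Fn -1.2 Tn -0.02 w 14.2
96.0 t18.3 z -19.6 lat -0.0 -0.0 F [-0.773 -0.687 -0.413] Fn 0.1 Tn -0.04 w 13.7
92.0 t18.6 z -20.0 lat 0.1 0.0 F [-1.33   0.421  2.573] Fn 2.9 Tn -0.00 w 13.9
88.0 t18.8 z -20.3 lat -0.2 -0.0 F [ 0.788  1.118 -2.246] Fn -2.3 Tn -0.03 w 13.8
84.0 t19.1 z -20.7 lat -0.1 -0.1 F [-1.904 -0.552 -0.497] Fn 0.7 Tn -0.09 w 13.7
80.0 t19.3 z -21.0 lat -0.1 -0.1 F [-0.783 -0.932 -0.086] Fn 0.3 Tn -0.04 w 13.9
76.0 t19.6 z -21.4 lat -0.0 -0.0 F [-0.675  0.066  0.151] Fn 0.5 Tn -0.09 w 13.8
72.0 t19.8 z -21.7 lat 0.0 -0.0 F [-0.943 -0.89   0.138] Fn 0.6 Tn -0.05 w 13.7
68.0 t20.1 z -22.0 lat 0.1 -0.0 F [-1.888 -0.734  0.838] Fn 1.7 Tn -0.05 w 13.7
64.0 t20.3 z -22.3 lat 0.0 -0.1 F [-0.149 -1.123 -0.337] Fn -0.2 Tn -0.02 w 13.7
60.0 t20.6 z -22.7 lat 0.0 -0.1 F [-0.773  0.546 -0.078] Fn 0.4 Tn 0.01 w 13.5
60.0 -23.094585464367526
```

The descent matches the thread lead exactly, about 0.34 mm per 4°. I'll continue until it stops.

```bash
sed -i 's/psi-=4/psi-=2/' cw.py; python3 cw.py 60 20 -23.0
```

```text
58.0 t20.8 z -22.8 lat -0.0 -0.0 F [-3.663  0.77   3.859] Fn 5.3 Tn -0.08 w 13.5
56.0 t21.1 z -22.8 lat -0.1 -0.0 F [-3.493  0.486  2.281] Fn 3.9 Tn -0.03 w 14.0
54.0 t21.3 z -22.8 lat -0.2 -0.0 F [-4.686  0.468  2.867] Fn 5.0 Tn -0.04 w 13.8
52.0 t21.6 z -22.8 lat -0.0 -0.0 F [-3.259  0.725  1.152] Fn 2.8 Tn 0.01 w 14.0
50.0 t21.8 z -22.8 lat -0.1 -0.0 F [-5.139  0.424  2.288] Fn 4.8 Tn -0.06 w 14.2
48.0 t22.1 z -22.8 lat -0.2 -0.1 F [-4.187 -0.205  1.298] Fn 3.5 Tn -0.02 w 13.9
46.0 t22.3 z -22.9 lat -0.2 -0.2 F [-4.88  -1.228  2.647] Fn 4.9 Tn 0.26 w 13.6
44.0 t22.6 z -22.9 lat -0.2 -0.3 F [-3.713 -4.514 -1.106] Fn 1.1 Tn 0.60 w 14.0
TORQUE
44.0 -22.77416031905667
```

The torque rises at psi ≈ 45 after 68° of clockwise turning, but z plateaued about 0.8 mm short of what the ride height implies. I'll open the fingers to relax any tilt in the grip, regrip, press a little and check for remaining travel.

```bash
python3 - <<'E'
from h import *
q=lambda p:neckrot(p).as_quat()
set_gripper(30); env.hold(.2); s("open")
env.move_l(M+(G-22.8)*N,q(46),rate=20); env.hold(.1); s("recentre")
im,pc=shot("wrist","r1.png"); im2,_=shot("scene","r2.png")
b=cv2.resize(im2[150:250,220:340],None,fx=3,fy=3,interpolation=cv2.INTER_CUBIC)
cv2.imwrite("pics/r.png",np.hstack([im[60:360,80:480],b]))
set_gripper(5); s("regrip")
print(env.read_state()["qpos"])
hit=env.move_l(M+(G-25)*N,rate=5,f_stop=10); s("press %s"%hit)
E
```

```text
open t23.3 z -22.8 lat 0.0 0.0 F [-0.989  0.176  0.371] Fn 0.9 Tn 0.02 w 30.2
recentre t23.6 z -22.8 lat -0.0 0.0 F [ 0.382 -0.588  0.645] Fn 0.3 Tn 0.00 w 30.2
regrip t24.1 z -22.8 lat -0.4 -0.2 F [-0.362 -2.137  0.704] Fn 0.7 Tn 0.16 w 13.9
[ 0.136  0.206  2.229 -0.809  0.151  0.157]
press True t24.3 z -22.8 lat -0.4 -0.2 F [-0.735  0.384  3.64 ] Fn 3.4 Tn 0.20 w 14.1
```

View pics/r.png

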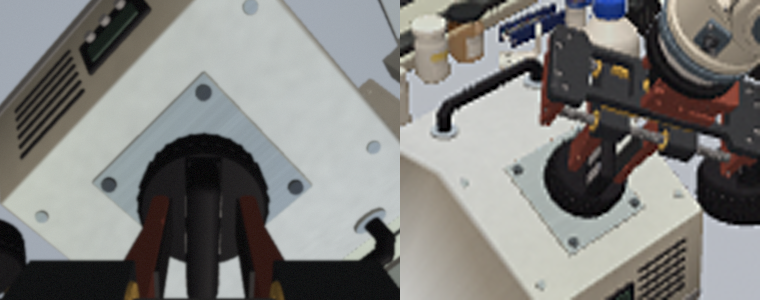

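r shows the cap sitting squarely, its skirt close to the plate. Pressing gives no further travel. One last tightening pass, with a torque limit.

```bash
python3 - <<'E'
from h import *
for p in (44,42,40,38,36):
    env.move_l(M+(G-23.2)*N,neckrot(p).as_quat(),rate=20); st=s(p)
    if abs(st["wrist_torque"]@N)>1.2 or st["width"]>15.5: break
E
```

```text
44 t24.6 z -22.8 lat -0.3 -0.3 F [-6.77  -2.478  7.5  ] Fn 9.9 Tn 0.65 w 14.0
42 t24.8 z -22.8 lat -0.2 -0.4 F [-5.161 -2.937  7.878] Fn 9.3 Tn 0.72 w 14.3
40 t25.1 z -22.8 lat -0.1 -0.5 F [-5.476 -4.092  8.286] Fn 9.8 Tn 0.84 w 14.9
38 t25.3 z -22.8 lat 0.1 -0.6 F [-6.122 -5.976  7.334] Fn 9.3 Tn 0.82 w 15.5
```

The stop is hard: z doesn't move under 10 N, and the fingers begin to twist on the bar at 0.8 N m. I'll do a quick tug to confirm, then release, back off along the axis and look.

```bash
python3 - <<'E'
from h import *
env.move_l(M+(G-21.8)*N,rate=5,f_stop=12); s("tug"); 
set_gripper(44); env.hold(.3); s("open")
env.move_l(M+(G+60)*N,rate=120); shot("wrist","f0.png")
env.reach(M+np.array([-30,-150,0])+(G+70)*N,neckrot(60).as_quat()); env.hold(.3); s("away")
im,_=shot("wrist","f1.png");im2,_=shot("scene","f2.png")
b=cv2.resize(im2[160:235,240:330],None,fx=4,fy=4,interpolation=cv2.INTER_CUBIC)
cv2.imwrite("pics/f.png",np.hstack([cv2.imread("pics/f0.png")[60:360,80:480],b]))
E
```

```text
tug t25.5 z -22.8 lat 0.1 -0.7 F [ 0.741 -1.332  0.786] Fn 0.2 Tn 0.77 w 15.4
open t26.5 z -22.8 lat -0.6 -0.9 F [ 1.115 -0.006 -0.195] Fn -0.8 Tn 0.05 w 44.1
away t29.1 z 82.5 lat -17.9 -151.2 F [ 0.051 -0.407  0.343] Fn 0.2 Tn -0.01 w 43.7
```

View pics/f.png

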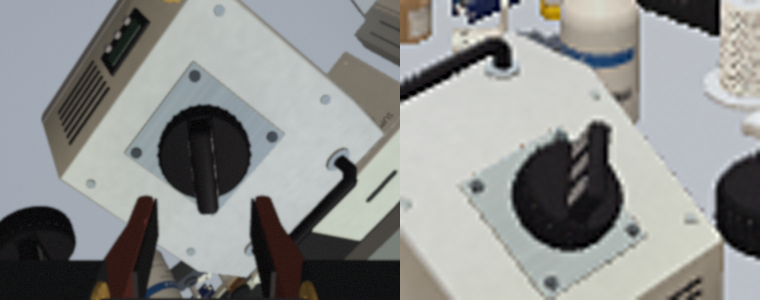

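The final view shows the cap square and low on the neck at (205,155) in the left panel, with the gripper clear and nothing else moved. Handing in.

```bash
python3 -c "
from h import *
print(workorder.sign_off())"
```

```text
the job is handed in; nothing more can be done
None
```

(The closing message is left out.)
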